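# Restock the thread lane, oldest first

## Robot

A 6-joint arm with a two-finger parallel gripper is mounted at the origin on a cart in front of the work surface, level with it; the furniture and walls round the work are solid. World frame = base frame: x ahead of the robot, y to its left, z up, the work surface at z = 0. Lengths are in mm, angles in degrees, forces in N, time in s.
With the tool pointing down it reaches from about 300 to 1000 mm from the base axis. Payload 5.1 kg.
Tool frame: the origin (TCP) lies between the finger pads; the fingertips stand 11 mm ahead of it and the grasp point (between the pads) lies 8 mm behind it (nose_length is the distance from the TCP to the fingertips, in mm); z points along the fingers, y is the line along which they close (so a half turn about z gives the same grasp; the last joint's range is limited). The gripper opens to 95 mm and grips with 3 to 60 N. Pads are 20 mm wide; open, the fingers measure 119 mm over their backs; the gripper's body (75 mm by 180 mm) begins 59 mm behind the grasp point.
Start: joints at [-75.55, 7.093, 94.555, -0, 78.352, -4.733], TCP at [213.545, -613.908, 225.656] pointing down, gripper open.
Joint ranges: [-149.61, 149.61], [-58.7, 133.49], [1.44, 155.28], [-77.14, 257.14], [18.33, 153.61], [-166.67, 166.67]. Speed limits (degrees/s): [147.25, 147.25, 180, 180, 180, 180].

## Interface

Orientations are given as a 3x3 rotation matrix whose columns are the frame's x, y, z axes.
In Python, from workcell import * gives the robot as it stands.
- The arm moves only by the tool carry_out, never from a script. Its argument "targets" is a list of rows, each an object of numbers: "tx", "ty", "tz": the shift along the tool's x, y, z in m; "turn": the turn about the tool's z in degrees. A call has 1 to 12 rows; each row is the pose to reach, as a shift and turn from the pose commanded when the call began, along the tool's axes at that moment; what a row does not reach only later rows make up. A row lasts 1/12 s, in which the tool goes at most 41.7 mm and 7.16 degrees, less where a joint would pass 70% of its speed; a pose out of reach is approached as far as the arm can. A call with a gripper value outside its range is refused whole. "hand" is the finger opening in m, from 0 to 0.0951, set as the call begins (left out, the last holds). The fingers move at their own pace and stop on an object; "force" is the grip in N (left out, the last holds). Time passes only in rows, so rows that repeat a pose let the fingers close. It gives the time, the measured TCP pose, the force, the opening and the grip force at its end, in the units of the state.
- read_state(): the state, without advancing time (a new reading comes with each control period).
- grab_frame(name): name is "side" or "top" or "wrist"; returns the picture (400x640x3 uint8, red, green, blue); there is no depth.
- get_calibration(name): a dict with "fx", "fy", "cx", "cy" (pixels), "extrinsics" (4x4, takes a point from world to camera coordinates); the wrist camera has in their place "T_tool_cam" (4x4, takes a point from camera to tool coordinates, whose origin is the TCP and whose axes are the flange's). Camera axes: x right, y up, looking along -z (the intrinsics and any distortion apply to the point x, -y, -z); pixel columns grow to the right and rows downward; lengths in mm; the calibration is good to about 2 mm. The wrist camera is an equidistant fisheye: a pixel r from the principal point sees the ray r / f radians off the axis. A picture is of the moment at which its call begins: read the wrist's pose just before it. get_calibration takes no time and is no camera call.
- hand_in(): hands the job in; it is judged then, once.
The state is a dict: "t": time; "q": joint angles; "dq": joint speeds; "joint_torque": joint torques, N m; "position": TCP position; "tcp_rot": TCP orientation; "force": force on the tool from outside, world axes, zero at the start; "ft_torque": the same for the moment, N m; "width": finger opening in mm; "finger_force": force on a finger pad.
Only numpy, scipy, OpenCV 4.12 (cv2) and the standard library are available. Lean on these libraries where they do the work, as an engineer would, in place of code of your own. Each camera call takes 0.05 s, during which the arm holds its last target. There are 200 camera calls.

## Task

Restock the wooden thread lane first-in-first-out: first pull the old spool that stands toward its back forward onto the pad at the lane's open front end, before any new spool leaves the rack. Then move the three new spools from the metal rack onto the pads behind it in the same order as they stand in the rack: the one at the rack's open end directly behind the old spool, the middle one next, the one by the rack's upright stop on the pad by the lane's upright stop. Every spool must stand upright in the middle of its pad.

Things in the scene. Friction and masses are not known exactly. Their poses are not given: they have to be found in the camera images.
- old_centre (a point): Centre (half-way up, on its axis) of the old spool: an upright, round, solid wooden spool with dark grey thread, 44 mm in diameter and 56 mm tall, 35 to 70 g; own z axis up. It starts toward the back of the lane, anywhere from the third to the fourth pad.
- orange_centre (a point): Centre (half-way up, on its axis) of the new spool of orange thread: round, solid, upright, 46 mm across, 62 mm tall, pale flanges, 35 to 70 g; z axis up. The thread tail at its foot (57 mm from the axis) is for looks only. Starts on seat_orange. Neighbours in the row stand 66 mm off, axis to axis: grip across the rack (along the rack's y).
- white_centre (a point): Centre (half-way up, on its axis) of the new spool of white thread: round, solid, upright, 42 mm across, 62 mm tall, pale flanges, 35 to 70 g; z axis up. The thread tail at its foot (57 mm from the axis) is for looks only. Starts on seat_white. Neighbours in the row stand 66 mm off, axis to axis: grip across the rack (along the rack's y).
- blue_centre (a point): Centre (half-way up, on its axis) of the new spool of blue thread: round, solid, upright, 48 mm across, 45 mm tall, pale flanges, 35 to 70 g; z axis up. The thread tail at its foot (57 mm from the axis) is for looks only. Starts on seat_blue. Neighbours in the row stand 66 mm off, axis to axis: grip across the rack (along the rack's y).
- lane: Fixed pale wooden board, 290 (its x) x 130 mm (its y); origin: centre of its underside. Spools stand on its floor, 8 mm above the table; side lips 6 mm wide rise 6 mm above that. +x end (back, away from robot): upright stop 8 mm thick, top 40 mm above the table; -x end (front): open. Four flush cork pads, 54 mm across, mark the places at y = 0, x = -99 (front), -33, +33, +99 mm (back).
- rack: Fixed aluminium tray beside the lane, on either side, turned any way; 210 (its x) x 130 mm (its y); origin: centre of its underside. Floor 6 mm above the table (9 mm on the seats); side lips 6 mm wide rise 6 mm above the floor. +x end: grey upright stop 8 mm thick, top 40 mm above the table; -x end: open.
- seat_orange: Fixed cork disc, 54 mm across, 3 mm thick, on the rack floor under the start of the orange spool; origin: centre of its underside. It stays put and so records that spool's place in the starting row. The three seats lie at rack y = 0, x = -66, 0 and +66 mm, in an order that changes from start to start.
- seat_white: Fixed cork disc, 54 mm across, 3 mm thick, on the rack floor under the start of the white spool; origin: centre of its underside. It stays put and so records that spool's place in the starting row. The three seats lie at rack y = 0, x = -66, 0 and +66 mm, in an order that changes from start to start.
- seat_blue: Fixed cork disc, 54 mm across, 3 mm thick, on the rack floor under the start of the blue spool; origin: centre of its underside. It stays put and so records that spool's place in the starting row. The three seats lie at rack y = 0, x = -66, 0 and +66 mm, in an order that changes from start to start.

How it is judged (in metres and radians):
On the way:
1. the old spool stands upright and released on the lane's front pad while all three new spools still stand on their seats in the rack (x of old_centre in the frame of lane between -0.112 and -0.086 m and y of old_centre in the frame of lane between -0.013 and 0.013 m and z of old_centre in the frame of lane between 0.03 and 0.042 m and angle between old_centre's own z axis and vertical below 0.15 rad and linear speed of spool_old below 0.02 m/s and contact force between spool_old and the fingers below 0.1 N and horizontal distance between orange_centre and seat_orange below 0.03 m and horizontal distance between white_centre and seat_white below 0.03 m and horizontal distance between blue_centre and seat_blue below 0.03 m), for 0.2 s.
At the end, for the whole second after the job is handed in: Old spool on the lane's front pad; behind it the new spools in rack order, the one from the rack's open end on the second pad, the one from its stop end on the back pad; each within 13 mm of its pad's centre along and across the lane, upright within 0.15 rad, on the floor, released, at rest (x of old_centre in the frame of lane between -0.112 and -0.086 m and y of old_centre in the frame of lane between -0.013 and 0.013 m and z of old_centre in the frame of lane between 0.03 and 0.042 m and angle between old_centre's own z axis and vertical below 0.15 rad and linear speed of each of spool_old, spool_orange, spool_white, spool_blue below 0.02 m/s and contact force between each of spool_old, spool_orange, spool_white, spool_blue and the fingers below 0.1 N and ((x of seat_orange in the frame of rack below -0.033 m and (x of orange_centre in the frame of lane between -0.046 and -0.02 m and y of orange_centre in the frame of lane between -0.013 and 0.013 m and z of orange_centre in the frame of lane between 0.033 and 0.045 m and angle between orange_centre's own z axis and vertical below 0.15 rad)) or (x of seat_orange in the frame of rack between -0.033 and 0.033 m and (x of orange_centre in the frame of lane between 0.02 and 0.046 m and y of orange_centre in the frame of lane between -0.013 and 0.013 m and z of orange_centre in the frame of lane between 0.033 and 0.045 m and angle between orange_centre's own z axis and vertical below 0.15 rad)) or (x of seat_orange in the frame of rack above 0.033 m and (x of orange_centre in the frame of lane between 0.086 and 0.112 m and y of orange_centre in the frame of lane between -0.013 and 0.013 m and z of orange_centre in the frame of lane between 0.033 and 0.045 m and angle between orange_centre's own z axis and vertical below 0.15 rad))) and ((x of seat_white in the frame of rack below -0.033 m and (x of white_centre in the frame of lane between -0.046 and -0.02 m and y of white_centre in the frame of lane between -0.013 and 0.013 m and z of white_centre in the frame of lane between 0.033 and 0.045 m and angle between white_centre's own z axis and vertical below 0.15 rad)) or (x of seat_white in the frame of rack between -0.033 and 0.033 m and (x of white_centre in the frame of lane between 0.02 and 0.046 m and y of white_centre in the frame of lane between -0.013 and 0.013 m and z of white_centre in the frame of lane between 0.033 and 0.045 m and angle between white_centre's own z axis and vertical below 0.15 rad)) or (x of seat_white in the frame of rack above 0.033 m and (x of white_centre in the frame of lane between 0.086 and 0.112 m and y of white_centre in the frame of lane between -0.013 and 0.013 m and z of white_centre in the frame of lane between 0.033 and 0.045 m and angle between white_centre's own z axis and vertical below 0.15 rad))) and ((x of seat_blue in the frame of rack below -0.033 m and (x of blue_centre in the frame of lane between -0.046 and -0.02 m and y of blue_centre in the frame of lane between -0.013 and 0.013 m and z of blue_centre in the frame of lane between 0.0245 and 0.0365 m and angle between blue_centre's own z axis and vertical below 0.15 rad)) or (x of seat_blue in the frame of rack between -0.033 and 0.033 m and (x of blue_centre in the frame of lane between 0.02 and 0.046 m and y of blue_centre in the frame of lane between -0.013 and 0.013 m and z of blue_centre in the frame of lane between 0.0245 and 0.0365 m and angle between blue_centre's own z axis and vertical below 0.15 rad)) or (x of seat_blue in the frame of rack above 0.033 m and (x of blue_centre in the frame of lane between 0.086 and 0.112 m and y of blue_centre in the frame of lane between -0.013 and 0.013 m and z of blue_centre in the frame of lane between 0.0245 and 0.0365 m and angle between blue_centre's own z axis and vertical below 0.15 rad)))); the robot touches nothing.
It also fails if it takes over 106 s, if anything falls off the work surface, if the arm or the gripper's body presses on something with over 40 N, if the wrist force passes 120 N, or if a joint passes its speed limit or range.

## Working session

There is one attempt and no reset: what is moved stays moved. The work goes in short steps, Python scripts to look and compute and a tool call to move; the robot and the scene stay as the last step left them, time stands still between calls to the robot, and variables do not carry over. Pictures are saved under pics/ and viewed, at most 15 in all, crops included, and the job is handed in when it is done.

Besides the shell and the picture viewer there is one more tool, called after "Call:" as name([rows], argument=value, ...), one row to a line, values as JSON. carry_out: Moves the arm, as the interface text tells. Its arguments: {"type":"object","properties":{"targets":{"type":"array","items":{"type":"object","properties":{"tx":{"type":"number"},"ty":{"type":"number"},"tz":{"type":"number"},"turn":{"type":"number"}}}},"hand":{"type":"number"},"force":{"type":"number"}},"required":["targets"]}

```bash
mkdir -p pics; python3 - <<'E'
from workcell import *
import cv2,numpy as np
np.set_printoptions(precision=4,suppress=True)
s=read_state();print(s['t'],s['position'],s['tcp_rot'],s['width'])
for n in ['top','side','wrist']:
    c=get_calibration(n);print(n,c)
for n in ['top','side']:
    cv2.imwrite(f'pics/{n}0.png',grab_frame(n)[:,:,::-1])
E
```

```text
0.0 [ 213.3961 -613.2967  224.3666] [[ 0.9445  0.3286 -0.0006]
 [ 0.3286 -0.9445  0.0021]
 [ 0.0002 -0.0021 -1.    ]] 95.32001040584736
top {'fx': 387.95956377318834, 'fy': 387.95956377318834, 'cx': 319.14619505038013, 'cy': 205.02434197407865, 'extrinsics': array([[   0.0029,   -1.    ,    0.0085,  -92.688 ],
       [   0.9928,    0.0039,    0.1195, -554.4814],
       [  -0.1195,    0.0081,    0.9928, -831.2665],
       [   0.    ,    0.    ,    0.    ,    1.    ]])}
side {'fx': 476.53339218390937, 'fy': 476.53339218390937, 'cx': 316.9576725794203, 'cy': 194.60132915479082, 'extrinsics': array([[    0.9999,    -0.0141,     0.0094,  -561.4149],
       [   -0.0013,     0.4885,     0.8725,   -13.6088],
       [   -0.0169,    -0.8724,     0.4885, -1013.1988],
       [    0.    ,     0.    ,     0.    ,     1.    ]])}
wrist {'fx': 309.70691628693146, 'fy': 309.70691628693146, 'cx': 313.829468238021, 'cy': 198.14519501051018, 'T_tool_cam': array([[  -0.0005,    0.9596,    0.2815,   79.5835],
       [   1.    ,    0.0003,    0.0007,    0.147 ],
       [   0.0006,    0.2815,   -0.9596, -158.3478],
       [   0.    ,    0.    ,    0.    ,    1.    ]])}
```

View pics/top0.png

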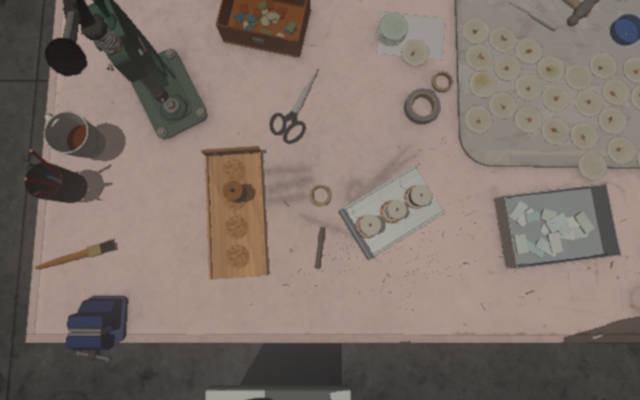

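View pics/side0.png

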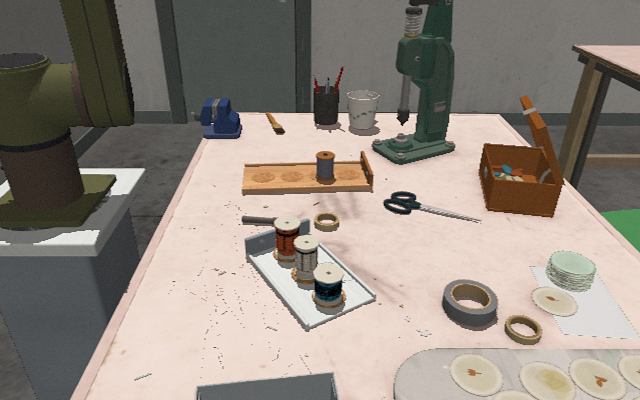

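The top view shows the lane with its back stop near (235,151), the old spool's top at about (233,187), and bare pads at (234,167), (236,226) and (238,257). The rack's stop is at about (356,232), with spool tops near (370,223), (396,208) and (420,194). The side view gives the order from the stop to the open end: orange, white, blue.

```bash
cat > h.py <<'E'
from workcell import *
import cv2,numpy as np
np.set_printoptions(precision=1,suppress=True)
def fixed_ray(n,u,v):
    c=get_calibration(n);E=c['extrinsics'];R=E[:3,:3]
    d=np.array([(u-c['cx'])/c['fx'],-(v-c['cy'])/c['fy'],-1.])
    return -R.T@E[:3,3],R.T@d
def wrist_ray(u,v,s):
    c=get_calibration('wrist');x,y=u-c['cx'],v-c['cy'];r=np.hypot(x,y)+1e-9;th=r/c['fx']
    d=np.array([np.sin(th)*x/r,-np.sin(th)*y/r,-np.cos(th)])
    T=c['T_tool_cam'];R=np.array(s['tcp_rot'])
    return np.array(s['position'])+R@T[:3,3],R@T[:3,:3]@d
def wrist_px(P,s):
    c=get_calibration('wrist');T=c['T_tool_cam'];R=np.array(s['tcp_rot'])
    p=T[:3,:3].T@(R.T@(np.asarray(P,float)-s['position'])-T[:3,3])
    a=np.arctan2(np.hypot(p[0],p[1]),-p[2]);h=np.hypot(p[0],p[1])+1e-9
    return np.array([c['cx']+c['fx']*a*p[0]/h,c['cy']-c['fx']*a*p[1]/h])
def onz(ray,z):
    o,d=ray;return o+d*(z-o[2])/d[2]
def shift(s,P):  # tool-frame shift (m) from measured pose to P
    return np.array(s['tcp_rot']).T@(np.asarray(P,float)-s['position'])/1000
def yaw(s):  # world angle of tool y mod 180
    R=np.array(s['tcp_rot']);return np.degrees(np.arctan2(R[1,1],R[0,1]))%180
E
python3 - <<'E'
from h import *
g=lambda n,u,v,z:onz(fixed_ray(n,u,v),z)
for p in [(234,167),(236,226),(238,257)]: print('pad',g('top',*p,8))
print('old',g('top',233,187,64))
for p,z in [((370,223),71),((396,208),71),((420,194),54)]: print('new',g('top',*p,z))
for p in [(208,152),(265,150),(268,276),(211,278)]:print('lane c',g('top',*p,10))
for p in [(340,210),(372,257),(442,212),(417,170)]:print('rack c',g('top',*p,10))
print('press',g('top',170,115,20),g('top',205,118,20))
# 4x colour crop
im=cv2.imread('pics/top0.png')[140:290,195:455]
cv2.imwrite('pics/crop0.png',cv2.resize(im,None,fx=3,fy=3,interpolation=cv2.INTER_CUBIC))
E
```

```text
pad [645.9 106.7   8. ]
pad [509.   98.2   8. ]
pad [439.1  91.7   8. ]
old [589.6  95.5  64. ]
new [ 512.3 -198.6   71. ]
new [ 544.5 -254.5   71. ]
new [ 577.5 -311.3   54. ]
lane c [680.7 167.6  10. ]
lane c [686.2  35.4  10. ]
lane c [397.1  23.   10. ]
lane c [392.4 150.2  10. ]
rack c [ 546.4 -138.8   10. ]
rack c [ 439.9 -210.6   10. ]
rack c [ 542.6 -372.7   10. ]
rack c [ 640.4 -317.9   10. ]
press [765.6 256.   20. ] [758.9 174.7  20. ]
```

View pics/crop0.png

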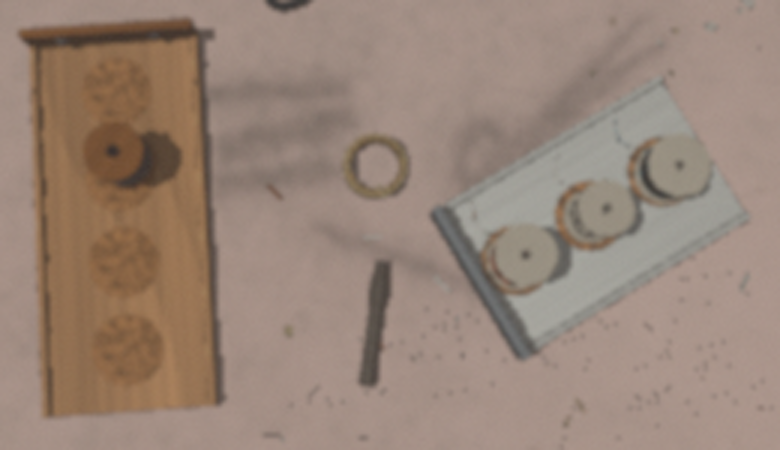

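Corrected from the crop (divide by 3, add (195,140)): the old spool's hole is at (232.7,190), and the lane pads are at (234.7,169.3), (236.7,227.3) and (237.7,256.3). The rack tops are at (370,225) by the stop, then (397,209.7) and (421.3,195). I'm moving over the lane for a close look.

Call:
carry_out([
  {"tx":0.25,"ty":-0.29,"tz":-0.034,"turn":15},
  {"tx":0.25,"ty":-0.29,"tz":-0.034,"turn":15},
  {"tx":0.25,"ty":-0.29,"tz":-0.034,"turn":15},
  {"tx":0.25,"ty":-0.29,"tz":-0.034,"turn":15},
  {"tx":0.25,"ty":-0.29,"tz":-0.034,"turn":15},
  {"tx":0.25,"ty":-0.29,"tz":-0.034,"turn":15},
  {"tx":0.25,"ty":-0.29,"tz":-0.034,"turn":15},
  {"tx":0.25,"ty":-0.29,"tz":-0.034,"turn":15},
  {"tx":0.25,"ty":-0.29,"tz":-0.034,"turn":15},
  {"tx":0.25,"ty":-0.29,"tz":-0.034,"turn":15},
  {"tx":0.25,"ty":-0.29,"tz":-0.034,"turn":15},
  {"tx":0.25,"ty":-0.29,"tz":-0.034,"turn":15},
])

```text
t: 1.1
position: [354.3, -258.0, 259.5]
tcp_rot: [[0.997, 0.074, -0.0], [0.074, -0.997, -0.001], [-0.0, 0.001, -1.0]]
force: [-0.1, 0.2, -0.4]
width: 94.9
finger_force: 0.0
```

```bash
python3 - <<'E'
from h import *
s=read_state();print(s['t'],s['position'],yaw(s),s['q'],shift(s,[500,98,260]))
g=lambda n,u,v,z:onz(fixed_ray(n,u,v),z)
P4,P2,P1=[g('top',*p,8) for p in [(234.7,169.3),(236.7,227.3),(237.7,256.3)]]
print(P4,P2,P1,np.linalg.norm(P4-P1),np.degrees(np.arctan2(*(P4-P1)[1::-1])))
print('old',g('top',232.7,190,64))
for p,z in [((370,225),71),((397,209.7),71),((421.3,195),54)]: print('new',g('top',*p,z))
E
```

```text
1.1 [ 354.3 -258.   259.5] 94.25466854607028 [-43.1 -22.2 117.8  -0.   84.5  42.7] [ 0.2 -0.3 -0. ]
[640.5 104.9   8. ] [506.1  96.5   8. ] [440.7  92.4   8. ] 200.2407167867654 3.5839264936287187
old [583.   95.9  64. ]
new [ 508.  -198.5   71. ]
new [ 540.9 -256.6   71. ]
new [ 575.3 -314.1   54. ]
```

```bash
python3 - <<'E'
from h import *
import pickle
s=read_state();im=grab_frame('wrist');cv2.imwrite('pics/wr.png',im[:,:,::-1]);pickle.dump(s,open('wr.pkl','wb'))
E
```

Call:
carry_out([
  {"tx":0.172,"ty":-0.344},
  {"tx":0.172,"ty":-0.344},
  {"tx":0.172,"ty":-0.344},
  {"tx":0.172,"ty":-0.344},
  {"tx":0.172,"ty":-0.344},
  {"tx":0.172,"ty":-0.344},
  {"tx":0.172,"ty":-0.344},
  {"tx":0.172,"ty":-0.344},
  {"tx":0.172,"ty":-0.344},
  {"tx":0.172,"ty":-0.344},
  {"tx":0.172,"ty":-0.344},
  {"tx":0.172,"ty":-0.344},
])

```text
invalid input at $.targets[0]: expected keys tx, ty, tz, turn
```

```bash
python3 - <<'E'
from h import *
import pickle
s=read_state();im=grab_frame('wrist');cv2.imwrite('pics/wl.png',im[:,:,::-1]);pickle.dump(s,open('wl.pkl','wb'));print(s['position'],s['t'])
r=pickle.load(open('wr.pkl','rb'))
for P in ([640.5,104.9,8],[506,96.5,8],[440.7,92.4,8],[583,96,64]): print(wrist_px(P,s))
for P in ([508,-198.5,71],[541,-256.6,71],[575.3,-314,54]): print(wrist_px(P,r))
E
```

```text
[ 354.  -258.6  259.3] 1.15
[ 99.7 -13.9]
[93.6 63.9]
[ 93.9 104.5]
[76.6 10.2]
[270.4  42. ]
[325.   17.3]
[374.8   0.7]
```

View pics/wl.png

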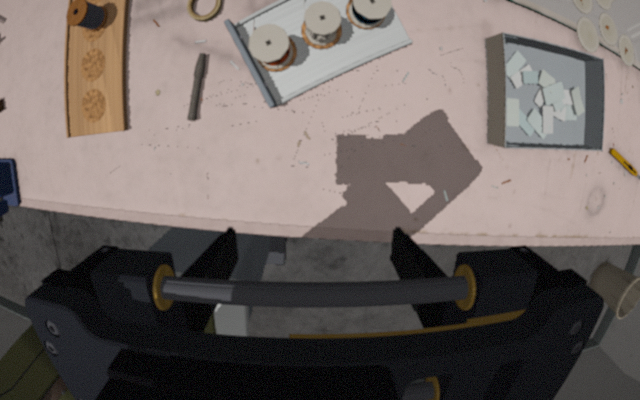

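View pics/wr.png

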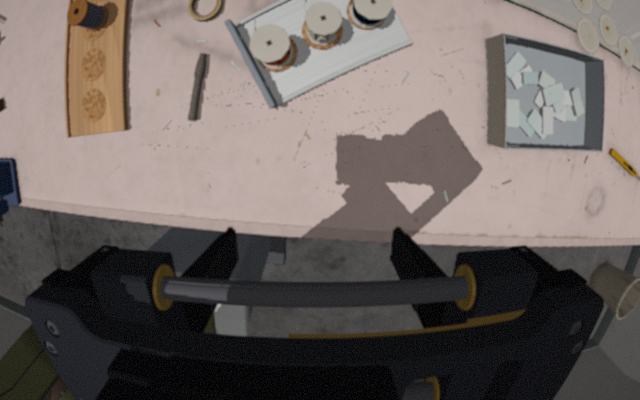

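Move was refused because every row needs all four keys. Both pictures are from the same pose. Lane pads 2 and 1 appear at (94,64) and (94,104), and the rack tops at (270,42), (324,17) and (370,3), all within about 5 px of the predictions.

Call:
carry_out([
  {"tx":0.172,"ty":-0.344,"tz":0,"turn":0},
  {"tx":0.172,"ty":-0.344,"tz":0,"turn":0},
  {"tx":0.172,"ty":-0.344,"tz":0,"turn":0},
  {"tx":0.172,"ty":-0.344,"tz":0,"turn":0},
  {"tx":0.172,"ty":-0.344,"tz":0,"turn":0},
  {"tx":0.172,"ty":-0.344,"tz":0,"turn":0},
  {"tx":0.172,"ty":-0.344,"tz":0,"turn":0},
  {"tx":0.172,"ty":-0.344,"tz":0,"turn":0},
  {"tx":0.172,"ty":-0.344,"tz":0,"turn":0},
  {"tx":0.172,"ty":-0.344,"tz":0,"turn":0},
  {"tx":0.172,"ty":-0.344,"tz":0,"turn":0},
  {"tx":0.172,"ty":-0.344,"tz":0,"turn":0},
])

```text
t: 2.2
position: [501.1, 96.5, 258.9]
tcp_rot: [[0.997, 0.072, -0.002], [0.072, -0.997, -0.001], [-0.002, 0.001, -1.0]]
force: [-0.1, -0.3, -0.5]
width: 95.2
finger_force: 0.0
```

```bash
python3 - <<'E'
from h import *
import pickle
s=read_state();im=grab_frame('wrist');cv2.imwrite('pics/wl2.png',im[:,:,::-1]);pickle.dump(s,open('wl2.pkl','wb'));print(s['position'],s['t'],yaw(s),s['q'])
for P in ([640.5,104.9,8],[506,96.5,8],[440.7,92.4,8],[583,96,64]): print(wrist_px(P,s))
E
```

```text
[501.1  96.5 258.9] 2.2 94.13370666841432 [  4.9 -11.9 109.8  -0.1  82.3  90.8]
[314.9  64.2]
[314.  165.3]
[313.5 211.5]
[319.4 107.6]
```

View pics/wl2.png

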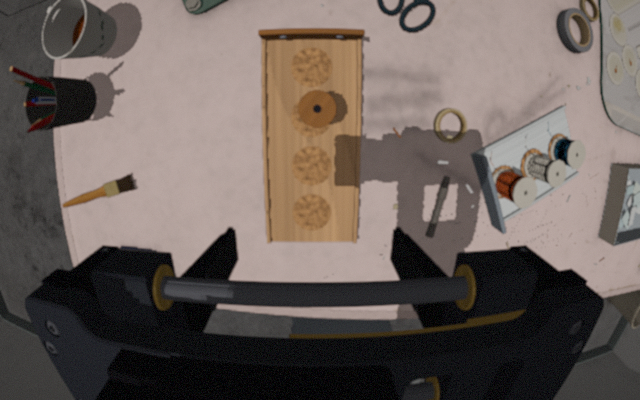

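Wrist view: the pads are at (312,66), (311,165) and (312,212), and the old spool's hole is at (317,108). The lane's front corners are (269,240) and (358,240). The rack order is confirmed: orange by the stop, then white, then blue.

```bash
python3 - <<'E'
from h import *
import pickle
s=pickle.load(open('wl2.pkl','rb'));w=lambda u,v,z:onz(wrist_ray(u,v,s),z)
im=cv2.imread('pics/wl2.png')
# pads: local-darkness blobs; lane: wood hue
hsv=cv2.cvtColor(im,cv2.COLOR_BGR2HSV)
lane=cv2.inRange(hsv,(8,90,110),(20,255,255));lane[:,:240]=0;lane[:,380:]=0;lane[250:]=0
for r in (130,145,190,225):
    c=np.where(lane[r])[0];print(r,c.min(),c.max(),w(c.min(),r,14),w(c.max(),r,14),(w(c.min(),r,14)+w(c.max(),r,14))[:2]/2)
g=cv2.cvtColor(im,cv2.COLOR_BGR2GRAY).astype(np.float32)
lap=cv2.GaussianBlur(np.abs(cv2.Laplacian(g,cv2.CV_32F,ksize=3)),(0,0),3)
for (u,v) in [(312,66),(311,165),(312,212)]:
    b=lap[v-24:v+25,u-28:u+29];b=np.clip(b-np.percentile(b,40),0,None)
    yy,xx=np.mgrid[v-24:v+25,u-28:u+29];U,V=(b*xx).sum()/b.sum(),(b*yy).sum()/b.sum()
    print('pad',U,V,w(U,V,8),w(u,v,8))
print('old',w(317,108,64))
for p in [(527,189),(553,174),(574,152)]: print(w(*p,71))
E
```

```text
130 263 360 [549.7 166.3  14. ] [558.6  40.1  14. ] [554.2 103.2]
145 263 334 [529.9 165.4  14. ] [536.   72.4  14. ] [532.9 118.9]
190 265 358 [468.7 160.5  14. ] [477.7  34.6  14. ] [473.2  97.6]
225 267 357 [417.9 156.4  14. ] [427.   30.2  14. ] [422.5  93.3]
pad 313.4601740920093 61.00388800399195 [644.7 107.1   8. ] [637.8 108.5   8. ]
pad 327.853504434974 164.24147485527357 [508.8  78.    8. ] [506.1 100.5   8. ]
pad 314.54534951839105 210.05829654769144 [443.   91.2   8. ] [439.9  94.5   8. ]
old [582.3  98.6  64. ]
[ 512.9 -197.5   71. ]
[ 539.2 -244.4   71. ]
[ 577.2 -283.7   71. ]
```

Call:
carry_out([
  {"tx":0.041,"ty":0.002,"tz":0.0,"turn":0},
  {"tx":0.081,"ty":0.004,"tz":0.01,"turn":0},
  {"tx":0.081,"ty":0.004,"tz":0.05,"turn":0},
  {"tx":0.081,"ty":0.004,"tz":0.09,"turn":0},
  {"tx":0.081,"ty":0.004,"tz":0.125,"turn":0},
  {"tx":0.081,"ty":0.004,"tz":0.15,"turn":0},
  {"tx":0.081,"ty":0.004,"tz":0.175,"turn":0},
  {"tx":0.081,"ty":0.004,"tz":0.195,"turn":0},
  {"tx":0.081,"ty":0.004,"tz":0.212,"turn":0},
  {"tx":0.081,"ty":0.004,"tz":0.227,"turn":0},
  {"tx":0.081,"ty":0.004,"tz":0.227,"turn":0},
  {"tx":0.081,"ty":0.004,"tz":0.227,"turn":0},
])

```text
t: 3.25
position: [581.1, 97.6, 32.1]
tcp_rot: [[0.998, 0.07, -0.002], [0.07, -0.998, -0.0], [-0.002, 0.0, -1.0]]
force: [-0.5, 0.9, -0.2]
width: 95.0
finger_force: 0.0
```

Call:
carry_out([
  {"tx":0,"ty":0,"tz":0,"turn":0},
  {"tx":0,"ty":0,"tz":0,"turn":0},
  {"tx":0,"ty":0,"tz":0,"turn":0},
  {"tx":0,"ty":0,"tz":0,"turn":0},
  {"tx":0,"ty":0,"tz":0,"turn":0},
  {"tx":0,"ty":0,"tz":0,"turn":0},
  {"tx":0,"ty":0,"tz":0,"turn":0},
  {"tx":0,"ty":0,"tz":0,"turn":0},
], hand=0.03, force=15)

```text
t: 3.92
position: [581.9, 99.8, 32.7]
tcp_rot: [[0.997, 0.073, -0.0], [0.073, -0.997, 0.0], [-0.0, -0.0, -1.0]]
force: [-0.8, 0.2, -0.7]
width: 47.0
finger_force: 0.0
```

```bash
python3 - <<'E'
from h import *
s=read_state();im=grab_frame('wrist');cv2.imwrite('pics/g1.png',im[100:,:,::-1]);print(s['position'],s['t'],yaw(s),s['width'],s['finger_force'],s['force'])
print(shift(s,[441,93.6,s['position'][2]]))
E
```

```text
[581.9  99.8  32.7] 3.9167 94.19609614157383 47.01406646252933 0.0 [-0.8  0.2 -0.7]
[-0.1 -0.   0. ]
```

View pics/g1.png

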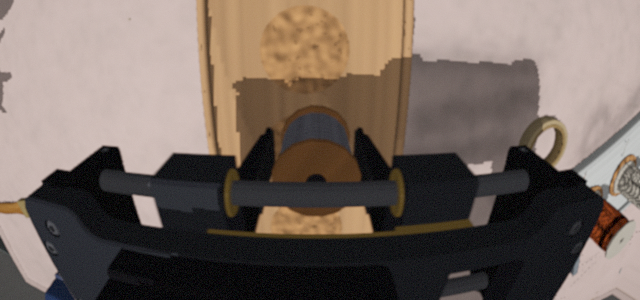

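The spool stands between the fingers, with its top at (316,170) in the crop, and the fingers are still closing (width 47).

Call:
carry_out([
  {"tx":0,"ty":0,"tz":0,"turn":0},
  {"tx":0,"ty":0,"tz":0,"turn":0},
  {"tx":0,"ty":0,"tz":0,"turn":0},
  {"tx":0,"ty":0,"tz":0,"turn":0},
  {"tx":0,"ty":0,"tz":0,"turn":0},
  {"tx":0,"ty":0,"tz":0,"turn":0},
  {"tx":0,"ty":0,"tz":-0.005,"turn":0},
  {"tx":0,"ty":0,"tz":-0.015,"turn":0},
  {"tx":0,"ty":0,"tz":-0.02,"turn":0},
  {"tx":0,"ty":0,"tz":-0.02,"turn":0},
  {"tx":0,"ty":0,"tz":-0.02,"turn":0},
])

```text
t: 4.88
position: [582.6, 99.7, 53.7]
tcp_rot: [[0.997, 0.073, 0.002], [0.073, -0.997, 0.0], [0.002, 0.0, -1.0]]
force: [-0.5, -0.3, 0.4]
width: 43.7
finger_force: 15.0
```

```bash
python3 - <<'E'
from h import *
s=read_state();im=grab_frame('wrist');cv2.imwrite('pics/g2.png',im[100:,:,::-1]);print(s['position'],s['t'],yaw(s),s['width'],s['finger_force'],s['force'])
print(shift(s,[441,93.6,s['position'][2]])*1000)
print(wrist_px([*s['position'][:2],s['position'][2]+32],s)-[0,100])
h=cv2.cvtColor(im[100:,:],cv2.COLOR_RGB2HSV);m=cv2.inRange(h,(3,90,40),(15,255,255));m[:,:255]=0;m[:,375:]=0
cv2.imwrite('pics/g2m.png',m)
E
```

```text
[582.6  99.7  53.7] 4.8833 94.18434919681931 43.66743250719996 14.999889135360718 [-0.5 -0.3  0.4]
[-141.7   -4.2   -0.3]
[313.8 183.8]
```

View pics/g2.png

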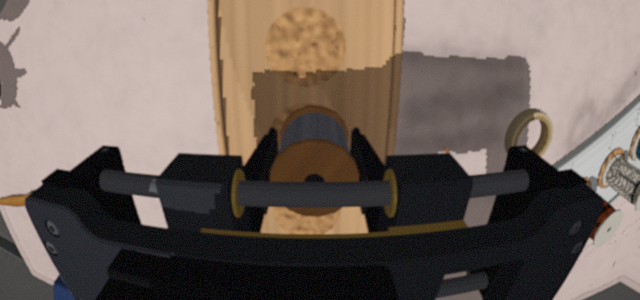

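The spool is gripped at width 43.7. Its hole is at (315,181) against a predicted (314,184), so it is centred in the hand.

Call:
carry_out([
  {"tx":-0.02,"ty":0,"tz":0,"turn":0},
  {"tx":-0.055,"ty":-0.002,"tz":0,"turn":0},
  {"tx":-0.09,"ty":-0.003,"tz":0,"turn":0},
  {"tx":-0.12,"ty":-0.004,"tz":0,"turn":0},
  {"tx":-0.142,"ty":-0.004,"tz":0,"turn":0},
  {"tx":-0.142,"ty":-0.004,"tz":0,"turn":0},
  {"tx":-0.142,"ty":-0.004,"tz":0.008,"turn":0},
  {"tx":-0.142,"ty":-0.004,"tz":0.014,"turn":0},
  {"tx":-0.142,"ty":-0.004,"tz":0.019,"turn":0},
  {"tx":-0.142,"ty":-0.004,"tz":0.02,"turn":0},
  {"tx":-0.142,"ty":-0.004,"tz":0.02,"turn":0},
  {"tx":-0.142,"ty":-0.004,"tz":0.02,"turn":0},
])

```text
t: 5.93
position: [440.7, 93.3, 32.3]
tcp_rot: [[0.997, 0.073, -0.0], [0.073, -0.997, -0.0], [-0.0, -0.0, -1.0]]
force: [0.2, 0.3, 0.1]
width: 43.9
finger_force: 15.0
```

Call:
carry_out([
  {"tx":0,"ty":0,"tz":0,"turn":0},
  {"tx":0,"ty":0,"tz":0,"turn":0},
  {"tx":0,"ty":0,"tz":0,"turn":0},
  {"tx":0,"ty":0,"tz":0,"turn":0},
  {"tx":0,"ty":0,"tz":0,"turn":0},
  {"tx":0,"ty":0,"tz":0,"turn":0},
  {"tx":0,"ty":0,"tz":0,"turn":0},
  {"tx":0,"ty":0,"tz":0,"turn":0},
], hand=0.08)

```text
t: 6.6
position: [440.0, 93.3, 32.7]
tcp_rot: [[0.997, 0.073, 0.0], [0.073, -0.997, 0.0], [0.0, 0.0, -1.0]]
force: [0.4, 0.2, -0.5]
width: 79.7
finger_force: 0.0
```

Call:
carry_out([
  {"tx":0,"ty":0,"tz":-0.01,"turn":0},
  {"tx":0,"ty":0,"tz":-0.03,"turn":0},
  {"tx":0,"ty":0,"tz":-0.06,"turn":0},
  {"tx":0,"ty":0,"tz":-0.1,"turn":0},
  {"tx":0,"ty":0,"tz":-0.14,"turn":0},
  {"tx":0,"ty":0,"tz":-0.18,"turn":0},
  {"tx":0,"ty":0,"tz":-0.22,"turn":0},
  {"tx":0,"ty":0,"tz":-0.227,"turn":0},
  {"tx":0,"ty":0,"tz":-0.227,"turn":0},
  {"tx":0,"ty":0,"tz":-0.227,"turn":0},
])

```text
t: 7.43
position: [439.9, 93.3, 259.9]
tcp_rot: [[0.997, 0.073, 0.001], [0.073, -0.997, 0.0], [0.001, 0.0, -1.0]]
force: [-0.1, -0.2, -0.4]
width: 80.1
finger_force: 0.0
```

```bash
python3 - <<'E'
from h import *
import pickle
s=read_state();im=grab_frame('wrist');cv2.imwrite('pics/l3.png',im[:,:,::-1]);pickle.dump(s,open('l3.pkl','wb'));print(s['position'],s['t'],yaw(s),s['width'])
t=grab_frame('top')[140:290,195:455,::-1];cv2.imwrite('pics/t3.png',cv2.resize(t,None,fx=3,fy=3,interpolation=cv2.INTER_CUBIC))
for P in ([638.6,107,8],[572.7,102.5,8],[506.9,98.1,8],[441,93.6,64]): print(wrist_px(P,s))
E
```

```text
[439.9  93.3 259.9] 7.4333 94.18653398918681 80.14550174618222
[314.5  22. ]
[314.3  69.7]
[314.  119.2]
[313.7 177.4]
```

View pics/l3.png

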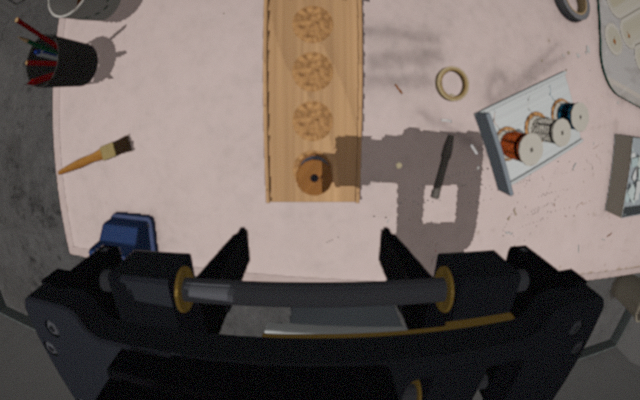

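The old spool's hole is at (314,178), as predicted. The pads are at (312,121), (313,71) and (313,23), within 2 px of the lane fit, and the new spools are untouched. Next is the rack.

Call:
carry_out([
  {"tx":0.005,"ty":0.03,"tz":0,"turn":7},
  {"tx":0.01,"ty":0.06,"tz":0,"turn":14},
  {"tx":0.016,"ty":0.1,"tz":0,"turn":21},
  {"tx":0.022,"ty":0.14,"tz":0,"turn":28},
  {"tx":0.027,"ty":0.175,"tz":0,"turn":35},
  {"tx":0.033,"ty":0.21,"tz":0,"turn":42},
  {"tx":0.038,"ty":0.245,"tz":0,"turn":49},
  {"tx":0.044,"ty":0.28,"tz":0,"turn":56},
  {"tx":0.0465,"ty":0.296,"tz":0,"turn":63},
  {"tx":0.0465,"ty":0.296,"tz":0,"turn":64},
  {"tx":0.0465,"ty":0.296,"tz":0,"turn":64},
  {"tx":0.0465,"ty":0.296,"tz":0,"turn":64},
])

```text
t: 8.53
position: [507.2, -197.5, 257.8]
tcp_rot: [[0.505, -0.863, -0.003], [-0.863, -0.505, 0.002], [-0.003, 0.001, -1.0]]
force: [-0.1, 0.4, 0.0]
width: 79.9
finger_force: 0.0
```

```bash
python3 - <<'E'
from h import *
import pickle
s=read_state();im=grab_frame('wrist');cv2.imwrite('pics/r4.png',im[:,:,::-1]);pickle.dump(s,open('r4.pkl','wb'));print(s['position'],s['t'],yaw(s),s['width'],s['q'])
for P in ([508,-198.5,71],[541,-256.6,71],[575.3,-314,54]): print(wrist_px(P,s))
E
```

```text
[ 507.2 -197.5  257.8] 8.5333 30.3162025260622 79.92997406025549 [-26.9  -7.3 105.8   0.   81.7 122.7]
[313.4 178.3]
[314.2 119.5]
[313.5  62.1]
```

View pics/r4.png

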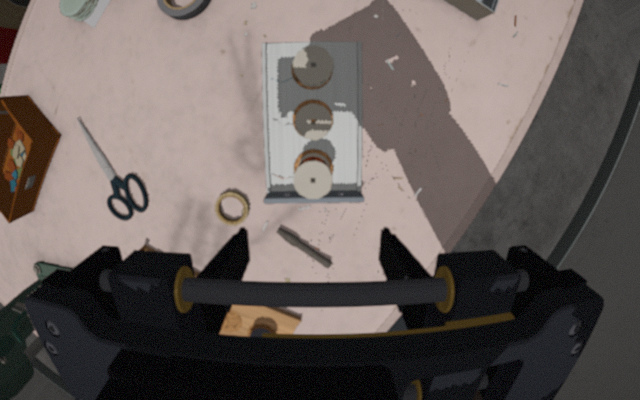

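The tops are at (313,180), (313,121) and (313,65). The rack is square to the tool and within 3 px of the prediction, so I can descend straight onto orange.

Call:
carry_out([
  {"tx":0,"ty":0.001,"tz":0.035,"turn":0},
  {"tx":0,"ty":0.001,"tz":0.075,"turn":0},
  {"tx":0,"ty":0.001,"tz":0.115,"turn":0},
  {"tx":0,"ty":0.001,"tz":0.14,"turn":0},
  {"tx":0,"ty":0.001,"tz":0.165,"turn":0},
  {"tx":0,"ty":0.001,"tz":0.185,"turn":0},
  {"tx":0,"ty":0.001,"tz":0.205,"turn":0},
  {"tx":0,"ty":0.001,"tz":0.215,"turn":0},
  {"tx":0,"ty":0.001,"tz":0.222,"turn":0},
  {"tx":0,"ty":0.001,"tz":0.222,"turn":0},
  {"tx":0,"ty":0.001,"tz":0.222,"turn":0},
])

```text
t: 9.5
position: [507.6, -198.8, 38.4]
tcp_rot: [[0.504, -0.864, 0.001], [-0.864, -0.504, -0.0], [0.001, -0.001, -1.0]]
force: [-0.2, 0.1, 0.5]
width: 80.0
finger_force: 0.0
```

Call:
carry_out([
  {"tx":0,"ty":0,"tz":0,"turn":0},
  {"tx":0,"ty":0,"tz":0,"turn":0},
  {"tx":0,"ty":0,"tz":0,"turn":0},
  {"tx":0,"ty":0,"tz":0,"turn":0},
  {"tx":0,"ty":0,"tz":0,"turn":0},
  {"tx":0,"ty":0,"tz":0,"turn":0},
  {"tx":0,"ty":0,"tz":0,"turn":0},
  {"tx":0,"ty":0,"tz":0,"turn":0},
  {"tx":0,"ty":0,"tz":0,"turn":0},
  {"tx":0,"ty":0,"tz":0,"turn":0},
  {"tx":0,"ty":0,"tz":0,"turn":0},
  {"tx":0,"ty":0,"tz":0,"turn":0},
], hand=0.03, force=15)

```text
t: 10.5
position: [507.3, -199.1, 38.0]
tcp_rot: [[0.503, -0.864, 0.0], [-0.864, -0.503, -0.0], [0.0, -0.0, -1.0]]
force: [-0.2, -0.0, 2.7]
width: 45.5
finger_force: 15.0
```

```bash
python3 - <<'E'
from h import *
s=read_state();im=grab_frame('wrist');print(s['position'],s['t'],yaw(s),s['width'],s['finger_force'],s['force'])
cv2.imwrite('pics/g4.png',im[60:,:,::-1])
P=s['position'];print(wrist_px([*P[:2],71],s)-[0,60])
print(shift(s,[638.6,107,35])*1000)
E
```

```text
[ 507.3 -199.1   38. ] 10.5 30.181446189224545 45.49319839675836 15.002365736290812 [-0.2 -0.   2.7]
[314. 225.]
[-198.6 -267.4    3. ]
```

View pics/g4.png

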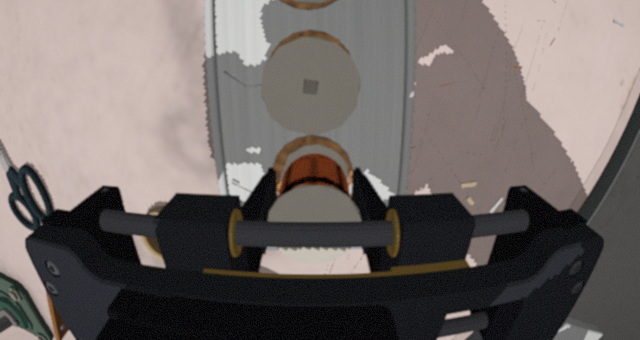

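Orange is held at width 45.5, with the top disc centred near (315,226) against a predicted (314,225). I'm lifting it and carrying it to the back pad.

Call:
carry_out([
  {"tx":0,"ty":0,"tz":-0.01,"turn":0},
  {"tx":0,"ty":0,"tz":-0.04,"turn":0},
  {"tx":0,"ty":0,"tz":-0.075,"turn":0},
  {"tx":-0.01,"ty":-0.014,"tz":-0.1,"turn":-5},
  {"tx":-0.03,"ty":-0.04,"tz":-0.1,"turn":-12},
  {"tx":-0.05,"ty":-0.067,"tz":-0.1,"turn":-19},
  {"tx":-0.071,"ty":-0.096,"tz":-0.1,"turn":-26},
  {"tx":-0.092,"ty":-0.124,"tz":-0.1,"turn":-33},
  {"tx":-0.113,"ty":-0.153,"tz":-0.1,"turn":-40},
  {"tx":-0.134,"ty":-0.18,"tz":-0.1,"turn":-47},
  {"tx":-0.155,"ty":-0.208,"tz":-0.1,"turn":-54},
  {"tx":-0.172,"ty":-0.232,"tz":-0.1,"turn":-60},
])

```text
t: 11.55
position: [621.3, 68.6, 137.7]
tcp_rot: [[1.0, 0.01, -0.001], [0.01, -1.0, 0.0], [-0.001, -0.0, -1.0]]
force: [0.1, -0.1, 0.2]
width: 45.2
finger_force: 15.0
```

```bash
python3 - <<'E'
from h import *
s=read_state();print(s['position'],s['t'],yaw(s),s['width'],s['finger_force'],s['force'])
print(shift(s,[638.6,107,37])*1000)
E
```

```text
[621.3  68.6 137.7] 11.55 90.56752940108395 45.15013807082877 14.996355073526502 [ 0.1 -0.1  0.2]
[ 17.8 -38.3 100.7]
```

Call:
carry_out([
  {"tx":0.01,"ty":-0.022,"tz":0,"turn":-2},
  {"tx":0.018,"ty":-0.038,"tz":0,"turn":-3.5},
  {"tx":0.018,"ty":-0.038,"tz":0,"turn":-3.5},
  {"tx":0.018,"ty":-0.038,"tz":0.03,"turn":-3.5},
  {"tx":0.018,"ty":-0.038,"tz":0.055,"turn":-3.5},
  {"tx":0.018,"ty":-0.038,"tz":0.075,"turn":-3.5},
  {"tx":0.018,"ty":-0.038,"tz":0.088,"turn":-3.5},
  {"tx":0.018,"ty":-0.038,"tz":0.096,"turn":-3.5},
  {"tx":0.018,"ty":-0.038,"tz":0.1005,"turn":-3.5},
  {"tx":0.018,"ty":-0.038,"tz":0.1005,"turn":-3.5},
  {"tx":0.018,"ty":-0.038,"tz":0.1005,"turn":-3.5},
])

```text
t: 12.47
position: [640.1, 104.1, 38.4]
tcp_rot: [[0.998, 0.064, 0.002], [0.064, -0.998, 0.0], [0.002, 0.0, -1.0]]
force: [0.5, 0.5, 0.2]
width: 45.5
finger_force: 15.0
```

Call:
carry_out([
  {"tx":0,"ty":0,"tz":0,"turn":0},
  {"tx":0,"ty":0,"tz":0,"turn":0},
  {"tx":0,"ty":0,"tz":0,"turn":0},
  {"tx":0,"ty":0,"tz":0,"turn":0},
  {"tx":0,"ty":0,"tz":0,"turn":0},
  {"tx":0,"ty":0,"tz":0,"turn":0},
  {"tx":0,"ty":0,"tz":0,"turn":0},
  {"tx":0,"ty":0,"tz":0,"turn":0},
], hand=0.08)

```text
t: 13.13
position: [639.0, 104.4, 37.1]
tcp_rot: [[0.998, 0.064, -0.0], [0.064, -0.998, -0.0], [-0.0, 0.0, -1.0]]
force: [0.6, 0.7, 0.6]
width: 79.4
finger_force: 0.0
```

Call:
carry_out([
  {"tx":0,"ty":0,"tz":-0.01,"turn":0},
  {"tx":0,"ty":0,"tz":-0.03,"turn":0},
  {"tx":0,"ty":0,"tz":-0.06,"turn":0},
  {"tx":0,"ty":0,"tz":-0.09,"turn":0},
  {"tx":0,"ty":0,"tz":-0.12,"turn":0},
  {"tx":0,"ty":0,"tz":-0.15,"turn":0},
  {"tx":0,"ty":0,"tz":-0.16,"turn":0},
  {"tx":0,"ty":0,"tz":-0.16,"turn":0},
])

```text
t: 13.8
position: [641.3, 104.6, 202.2]
tcp_rot: [[0.998, 0.064, 0.008], [0.064, -0.998, 0.001], [0.008, -0.0, -1.0]]
force: [0.0, 1.1, -0.0]
width: 79.9
finger_force: 0.0
```

```bash
python3 - <<'E'
from h import *
s=read_state();im=grab_frame('wrist');cv2.imwrite('pics/l5.png',im[:,:,::-1]);print(s['position'],s['t'],yaw(s),s['width'])
print(wrist_px([638.6,107,70],s))
R=np.array(s['tcp_rot'])
P=[541,-256.6,s['position'][2]];d=shift(s,P);print(d*1000, d/3*1000)
E
```

```text
[641.3 104.6 202.2] 13.8 93.68596407403396 79.9018727710997
[311.2 196.1]
[-123.3  354.    -1.1] [-41.1 118.   -0.4]
```

View pics/l5.png

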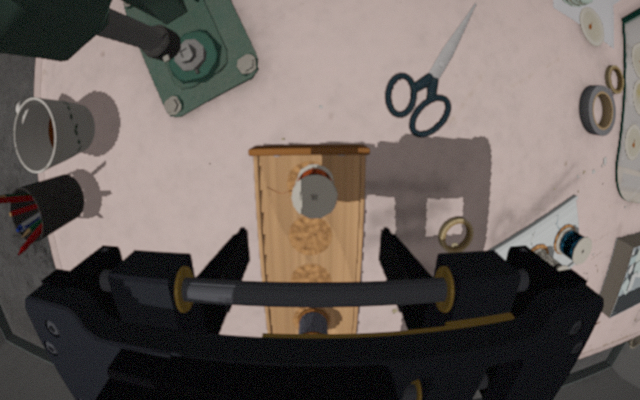

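Orange stands upright on the back pad, with its top at (315,196) against a predicted (311,196), about 3 mm off in y and within tolerance. White is next.

Call:
carry_out([
  {"tx":-0.009,"ty":0.025,"tz":0,"turn":6},
  {"tx":-0.022,"ty":0.063,"tz":0,"turn":13},
  {"tx":-0.035,"ty":0.1,"tz":0,"turn":20},
  {"tx":-0.048,"ty":0.138,"tz":0,"turn":27},
  {"tx":-0.061,"ty":0.175,"tz":0,"turn":34},
  {"tx":-0.074,"ty":0.212,"tz":0,"turn":41},
  {"tx":-0.087,"ty":0.25,"tz":0,"turn":48},
  {"tx":-0.1,"ty":0.288,"tz":0,"turn":55},
  {"tx":-0.113,"ty":0.325,"tz":0,"turn":61},
  {"tx":-0.123,"ty":0.353,"tz":0,"turn":63.5},
  {"tx":-0.123,"ty":0.353,"tz":0,"turn":63.5},
  {"tx":-0.123,"ty":0.353,"tz":0,"turn":63.5},
])

```text
t: 14.85
position: [537.1, -256.5, 193.9]
tcp_rot: [[0.5, -0.866, -0.004], [-0.866, -0.5, 0.003], [-0.005, 0.002, -1.0]]
force: [0.2, -0.4, 0.8]
width: 80.0
finger_force: 0.0
```

```bash
python3 - <<'E'
from h import *
s=read_state();im=grab_frame('wrist');cv2.imwrite('pics/r6.png',im[:,:,::-1]);print(s['position'],s['t'],yaw(s),s['width'])
print(shift(s,[540.5,-256,38])*1000)
print(wrist_px([541,-256.6,71],s))
g=im[60:300,230:400];m=cv2.inRange(cv2.cvtColor(g,cv2.COLOR_RGB2HSV),(10,15,90),(40,90,255))
n,l,st,c=cv2.connectedComponentsWithStats(m)
for i in range(1,n):
    if st[i,4]>300: print(st[i],c[i]+[230,60])
E
```

```text
[ 537.1 -256.5  193.9] 14.85 30.029911268873917 80.04096633442572
[  2.   -3.5 155.8]
[310.1 192.5]
[  53   37   50   50 1827] [307.7 121.5]
[  55   98   48   96 1953] [308.7 193. ]
```

White's top is at (309,193) against a predicted (310,192.5), so I'm descending.

Call:
carry_out([
  {"tx":0.001,"ty":-0.002,"tz":0.035,"turn":0},
  {"tx":0.001,"ty":-0.002,"tz":0.07,"turn":0},
  {"tx":0.001,"ty":-0.002,"tz":0.1,"turn":0},
  {"tx":0.001,"ty":-0.002,"tz":0.125,"turn":0},
  {"tx":0.001,"ty":-0.002,"tz":0.143,"turn":0},
  {"tx":0.001,"ty":-0.002,"tz":0.153,"turn":0},
  {"tx":0.001,"ty":-0.002,"tz":0.158,"turn":0},
  {"tx":0.001,"ty":-0.002,"tz":0.158,"turn":0},
  {"tx":0.001,"ty":-0.002,"tz":0.158,"turn":0},
])

```text
t: 15.65
position: [542.0, -255.4, 39.9]
tcp_rot: [[0.504, -0.864, 0.001], [-0.864, -0.504, -0.001], [0.001, -0.001, -1.0]]
force: [-0.7, -0.6, 0.4]
width: 79.8
finger_force: 0.0
```

Call:
carry_out([
  {"tx":0,"ty":0,"tz":0,"turn":0},
  {"tx":0,"ty":0,"tz":0,"turn":0},
  {"tx":0,"ty":0,"tz":0,"turn":0},
  {"tx":0,"ty":0,"tz":0,"turn":0},
  {"tx":0,"ty":0,"tz":0,"turn":0},
  {"tx":0,"ty":0,"tz":0,"turn":0},
  {"tx":0,"ty":0,"tz":0,"turn":0},
  {"tx":0,"ty":0,"tz":0,"turn":0},
  {"tx":0,"ty":0,"tz":0,"turn":0},
  {"tx":0,"ty":0,"tz":0,"turn":0},
  {"tx":0,"ty":0,"tz":0,"turn":0},
  {"tx":0,"ty":0,"tz":0,"turn":0},
], hand=0.03, force=15)

```text
t: 16.65
position: [541.2, -255.7, 39.3]
tcp_rot: [[0.503, -0.864, 0.0], [-0.864, -0.503, -0.0], [0.0, 0.0, -1.0]]
force: [0.0, 0.3, 2.1]
width: 41.3
finger_force: 15.0
```

```bash
python3 - <<'E'
from h import *
s=read_state();print(s['position'],s['t'],yaw(s),s['width'],s['finger_force'],s['force'])
d=shift(s,[572.7,104,s['position'][2]])*1000;print(d,d/9)
E
```

```text
[ 541.2 -255.7   39.3] 16.65 30.18381906969651 41.30135569220234 14.995625994633883 [0.  0.3 2.1]
[-295.1 -208.    -0. ] [-32.8 -23.1  -0. ]
```

White is held at width 41.3. I'm carrying it to the third pad.

Call:
carry_out([
  {"tx":0,"ty":0,"tz":-0.01,"turn":0},
  {"tx":0,"ty":0,"tz":-0.04,"turn":0},
  {"tx":0,"ty":0,"tz":-0.078,"turn":0},
  {"tx":-0.012,"ty":-0.008,"tz":-0.1,"turn":-5},
  {"tx":-0.04,"ty":-0.028,"tz":-0.1,"turn":-12},
  {"tx":-0.07,"ty":-0.049,"tz":-0.1,"turn":-19},
  {"tx":-0.1,"ty":-0.07,"tz":-0.1,"turn":-26},
  {"tx":-0.13,"ty":-0.092,"tz":-0.1,"turn":-33},
  {"tx":-0.16,"ty":-0.113,"tz":-0.1,"turn":-40},
  {"tx":-0.19,"ty":-0.134,"tz":-0.1,"turn":-47},
  {"tx":-0.22,"ty":-0.155,"tz":-0.1,"turn":-54},
  {"tx":-0.25,"ty":-0.176,"tz":-0.1,"turn":-60},
])

```text
t: 17.65
position: [567.4, 50.8, 139.7]
tcp_rot: [[1.0, 0.009, 0.001], [0.009, -1.0, 0.0], [0.001, -0.0, -1.0]]
force: [0.7, -0.7, -0.5]
width: 41.2
finger_force: 15.0
```

Call:
carry_out([
  {"tx":0,"ty":0,"tz":0,"turn":-3.8},
  {"tx":0,"ty":0,"tz":0,"turn":-3.8},
  {"tx":0,"ty":0,"tz":0,"turn":-3.8},
])

```text
t: 17.9
position: [567.6, 49.2, 139.4]
tcp_rot: [[0.998, 0.069, 0.0], [0.069, -0.998, -0.0], [0.0, 0.0, -1.0]]
force: [0.5, -0.1, -0.9]
width: 41.5
finger_force: 15.0
```

```bash
python3 - <<'E'
from h import *
s=read_state();print(s['position'],s['t'],yaw(s),s['width'],s['finger_force'],s['force'])
print(shift(s,[572.7,104,38.3])*1000)
E
```

```text
[567.6  49.2 139.4] 17.9 93.92791216411388 41.50297469299102 14.990681055933237 [ 0.5 -0.1 -0.9]
[  8.9 -54.4 101.1]
```

Call:
carry_out([
  {"tx":0.004,"ty":-0.025,"tz":0,"turn":0},
  {"tx":0.009,"ty":-0.054,"tz":0,"turn":0},
  {"tx":0.009,"ty":-0.054,"tz":0.01,"turn":0},
  {"tx":0.009,"ty":-0.054,"tz":0.035,"turn":0},
  {"tx":0.009,"ty":-0.054,"tz":0.06,"turn":0},
  {"tx":0.009,"ty":-0.054,"tz":0.08,"turn":0},
  {"tx":0.009,"ty":-0.054,"tz":0.092,"turn":0},
  {"tx":0.009,"ty":-0.054,"tz":0.098,"turn":0},
  {"tx":0.009,"ty":-0.054,"tz":0.101,"turn":0},
  {"tx":0.009,"ty":-0.054,"tz":0.101,"turn":0},
  {"tx":0.009,"ty":-0.054,"tz":0.101,"turn":0},
])

```text
t: 18.82
position: [573.9, 102.9, 39.2]
tcp_rot: [[0.998, 0.068, 0.002], [0.068, -0.998, 0.0], [0.002, -0.0, -1.0]]
force: [-0.4, -0.0, -0.1]
width: 41.5
finger_force: 15.0
```

Call:
carry_out([
  {"tx":0,"ty":0,"tz":0,"turn":0},
  {"tx":0,"ty":0,"tz":0,"turn":0},
  {"tx":0,"ty":0,"tz":0,"turn":0},
  {"tx":0,"ty":0,"tz":0,"turn":0},
  {"tx":0,"ty":0,"tz":0,"turn":0},
  {"tx":0,"ty":0,"tz":0,"turn":0},
  {"tx":0,"ty":0,"tz":0,"turn":0},
  {"tx":0,"ty":0,"tz":0,"turn":0},
], hand=0.08)

```text
t: 19.48
position: [572.8, 103.5, 38.1]
tcp_rot: [[0.998, 0.069, -0.0], [0.069, -0.998, -0.0], [-0.0, 0.0, -1.0]]
force: [-0.9, -0.1, 0.0]
width: 79.6
finger_force: 0.0
```

Call:
carry_out([
  {"tx":0,"ty":0,"tz":-0.01,"turn":0},
  {"tx":0,"ty":0,"tz":-0.03,"turn":0},
  {"tx":0,"ty":0,"tz":-0.06,"turn":0},
  {"tx":0,"ty":0,"tz":-0.09,"turn":0},
  {"tx":0,"ty":0,"tz":-0.12,"turn":0},
  {"tx":0,"ty":0,"tz":-0.15,"turn":0},
  {"tx":0,"ty":0,"tz":-0.16,"turn":0},
  {"tx":0,"ty":0,"tz":-0.16,"turn":0},
  {"tx":0,"ty":0,"tz":-0.16,"turn":0},
])

```text
t: 20.23
position: [572.8, 103.4, 198.1]
tcp_rot: [[0.998, 0.069, 0.0], [0.069, -0.998, 0.0], [0.0, -0.0, -1.0]]
force: [-0.7, -0.1, -0.9]
width: 79.8
finger_force: 0.0
```

```bash
python3 - <<'E'
from h import *
s=read_state();im=grab_frame('wrist');cv2.imwrite('pics/l7.png',im[:,:,::-1]);print(s['position'],s['t'],yaw(s),s['width'])
print(wrist_px([638.6,107,70],s),wrist_px([572.7,102.5,70],s))
d=shift(s,[574.8,-313,s['position'][2]])*1000;print(d)
E
```

```text
[572.8 103.4 198.1] 20.2333 93.98455288060934 79.76886732620983
[315.  124.6] [314.8 193.9]
[-26.9 415.6  -0. ]
```

View pics/l7.png

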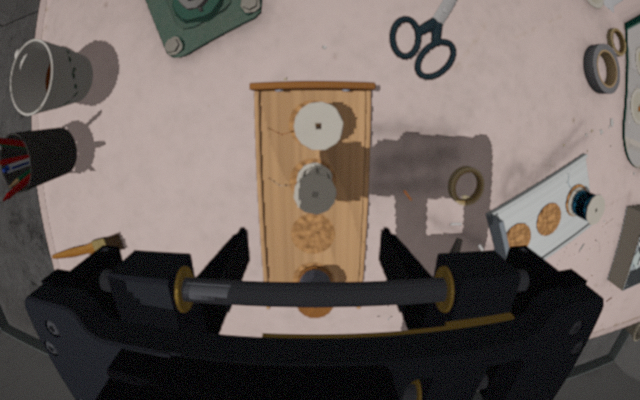

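White stands at (315,193) against a predicted (315,194), and orange at (318,126) is within 4 px of its prediction. Last is blue.

Call:
carry_out([
  {"tx":-0.002,"ty":0.025,"tz":0,"turn":5},
  {"tx":-0.004,"ty":0.063,"tz":0,"turn":12},
  {"tx":-0.007,"ty":0.103,"tz":0,"turn":19},
  {"tx":-0.009,"ty":0.143,"tz":0,"turn":26},
  {"tx":-0.012,"ty":0.183,"tz":0,"turn":33},
  {"tx":-0.014,"ty":0.223,"tz":0,"turn":40},
  {"tx":-0.017,"ty":0.263,"tz":0,"turn":47},
  {"tx":-0.019,"ty":0.303,"tz":0,"turn":54},
  {"tx":-0.022,"ty":0.343,"tz":0,"turn":60},
  {"tx":-0.025,"ty":0.383,"tz":0,"turn":63.8},
  {"tx":-0.027,"ty":0.415,"tz":0,"turn":63.8},
  {"tx":-0.027,"ty":0.415,"tz":0,"turn":63.8},
])

```text
t: 21.28
position: [572.7, -317.2, 194.4]
tcp_rot: [[0.498, -0.867, -0.004], [-0.867, -0.498, 0.001], [-0.003, 0.004, -1.0]]
force: [-0.3, 1.1, 0.7]
width: 80.1
finger_force: 0.0
```

Call:
carry_out([
  {"tx":0,"ty":0,"tz":0,"turn":0},
  {"tx":0,"ty":0,"tz":0,"turn":0},
  {"tx":0,"ty":0,"tz":0,"turn":0},
])

```text
t: 21.53
position: [574.3, -310.9, 196.5]
tcp_rot: [[0.504, -0.864, -0.002], [-0.864, -0.504, 0.002], [-0.003, 0.001, -1.0]]
force: [1.4, -0.1, 0.4]
width: 79.9
finger_force: 0.0
```

```bash
python3 - <<'E'
from h import *
s=read_state();im=grab_frame('wrist');cv2.imwrite('pics/r8.png',im[:,:,::-1]);print(s['position'],s['t'],yaw(s),s['width'])
print(wrist_px([574.8,-313,54],s))
g=im[60:300,230:400];m=cv2.inRange(cv2.cvtColor(g,cv2.COLOR_RGB2HSV),(10,15,90),(40,90,255))
n,l,st,c=cv2.connectedComponentsWithStats(m)
for i in range(1,n):
    if st[i,4]>300: print(st[i],c[i]+[230,60],onz(wrist_ray(*(c[i]+[230,60]),s),54))
print(shift(s,[574.8,-313,28.5])*1000)
E
```

```text
[ 574.3 -310.9  196.5] 21.5333 30.256943116043374 79.93414285839897
[314.4 187.5]
[  59   96   48   97 1997] [313.2 189.6] [ 574.8 -310.5   54. ]
[  2.5   0.5 168. ]
```

View pics/r8.png

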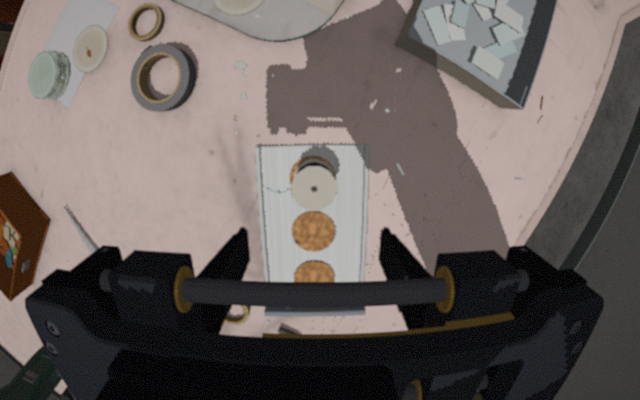

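Blue's hole is at (314,188) against a predicted (314,187.5), so I'm descending.

Call:
carry_out([
  {"tx":0.001,"ty":0,"tz":0.035,"turn":0},
  {"tx":0.001,"ty":0,"tz":0.07,"turn":0},
  {"tx":0.001,"ty":0,"tz":0.105,"turn":0},
  {"tx":0.001,"ty":0,"tz":0.13,"turn":0},
  {"tx":0.001,"ty":0,"tz":0.15,"turn":0},
  {"tx":0.001,"ty":0,"tz":0.161,"turn":0},
  {"tx":0.001,"ty":0,"tz":0.168,"turn":0},
  {"tx":0.001,"ty":0,"tz":0.169,"turn":0},
  {"tx":0.001,"ty":0,"tz":0.169,"turn":0},
])

```text
t: 22.33
position: [576.0, -313.2, 30.0]
tcp_rot: [[0.503, -0.864, 0.001], [-0.864, -0.503, -0.001], [0.001, -0.001, -1.0]]
force: [0.9, 0.1, -0.2]
width: 79.8
finger_force: 0.0
```

Call:
carry_out([
  {"tx":0,"ty":0,"tz":0,"turn":0},
  {"tx":0,"ty":0,"tz":0,"turn":0},
  {"tx":0,"ty":0,"tz":0,"turn":0},
  {"tx":0,"ty":0,"tz":0,"turn":0},
  {"tx":0,"ty":0,"tz":0,"turn":0},
  {"tx":0,"ty":0,"tz":0,"turn":0},
  {"tx":0,"ty":0,"tz":0,"turn":0},
  {"tx":0,"ty":0,"tz":0,"turn":0},
  {"tx":0,"ty":0,"tz":0,"turn":0},
  {"tx":0,"ty":0,"tz":0,"turn":0},
  {"tx":0,"ty":0,"tz":0,"turn":0},
  {"tx":0,"ty":0,"tz":0,"turn":0},
], hand=0.03, force=15)

```text
t: 23.33
position: [575.5, -313.5, 29.5]
tcp_rot: [[0.503, -0.864, 0.0], [-0.864, -0.503, -0.0], [0.0, -0.0, -1.0]]
force: [-0.6, -0.1, 3.0]
width: 47.5
finger_force: 15.0
```

```bash
python3 - <<'E'
from h import *
s=read_state();print(s['position'],s['t'],yaw(s),s['width'],s['finger_force'],s['force'])
d=shift(s,[506.5,98.5,s['position'][2]])*1000;print(d,d/11)
E
```

```text
[ 575.5 -313.5   29.5] 23.3333 30.18309591310333 47.49383471923481 15.000649697030894 [-0.6 -0.1  3. ]
[-390.8 -147.5   -0.2] [-35.5 -13.4  -0. ]
```

Call:
carry_out([
  {"tx":0,"ty":0,"tz":-0.01,"turn":0},
  {"tx":0,"ty":0,"tz":-0.04,"turn":0},
  {"tx":0,"ty":0,"tz":-0.08,"turn":0},
  {"tx":-0.012,"ty":-0.005,"tz":-0.115,"turn":-5},
  {"tx":-0.045,"ty":-0.017,"tz":-0.12,"turn":-12},
  {"tx":-0.08,"ty":-0.03,"tz":-0.12,"turn":-19},
  {"tx":-0.115,"ty":-0.043,"tz":-0.12,"turn":-26},
  {"tx":-0.15,"ty":-0.057,"tz":-0.12,"turn":-33},
  {"tx":-0.185,"ty":-0.07,"tz":-0.12,"turn":-40},
  {"tx":-0.22,"ty":-0.083,"tz":-0.12,"turn":-47},
  {"tx":-0.255,"ty":-0.096,"tz":-0.12,"turn":-54},
  {"tx":-0.29,"ty":-0.109,"tz":-0.12,"turn":-60},
])

```text
t: 24.33
position: [522.8, -6.1, 149.2]
tcp_rot: [[1.0, 0.009, -0.0], [0.009, -1.0, 0.0], [-0.0, -0.0, -1.0]]
force: [-0.3, 0.3, -0.4]
width: 47.5
finger_force: 15.0
```

Call:
carry_out([
  {"tx":0,"ty":0,"tz":0,"turn":-3.8},
  {"tx":0,"ty":0,"tz":0,"turn":-3.8},
  {"tx":0,"ty":0,"tz":0,"turn":-3.8},
])

```text
t: 24.58
position: [523.6, -7.6, 149.3]
tcp_rot: [[0.998, 0.068, 0.0], [0.068, -0.998, -0.0], [0.0, 0.0, -1.0]]
force: [-0.3, 0.7, -0.3]
width: 47.6
finger_force: 15.0
```

```bash
python3 - <<'E'
from h import *
s=read_state();print(s['position'],s['t'],yaw(s),s['width'],s['finger_force'],s['force'])
print(shift(s,[506.5,98.5,28.5])*1000)
E
```

```text
[523.6  -7.6 149.3] 24.5833 93.92506907317588 47.62987168843637 14.998100599623285 [-0.3  0.7 -0.3]
[  -9.8 -107.1  120.7]
```

Call:
carry_out([
  {"tx":-0.003,"ty":-0.03,"tz":0,"turn":0},
  {"tx":-0.006,"ty":-0.065,"tz":0,"turn":0},
  {"tx":-0.01,"ty":-0.095,"tz":0,"turn":0},
  {"tx":-0.01,"ty":-0.107,"tz":0,"turn":0},
  {"tx":-0.01,"ty":-0.107,"tz":0,"turn":0},
  {"tx":-0.01,"ty":-0.107,"tz":0,"turn":0},
])

```text
t: 25.08
position: [506.7, 97.4, 149.2]
tcp_rot: [[0.998, 0.069, 0.0], [0.069, -0.998, -0.001], [0.0, 0.001, -1.0]]
force: [1.0, -0.2, -0.2]
width: 47.2
finger_force: 15.0
```

Call:
carry_out([
  {"tx":0,"ty":0,"tz":0.02,"turn":0},
  {"tx":0,"ty":0,"tz":0.05,"turn":0},
  {"tx":0,"ty":0,"tz":0.075,"turn":0},
  {"tx":0,"ty":0,"tz":0.095,"turn":0},
  {"tx":0,"ty":0,"tz":0.11,"turn":0},
  {"tx":0,"ty":0,"tz":0.117,"turn":0},
  {"tx":0,"ty":0,"tz":0.1205,"turn":0},
  {"tx":0,"ty":0,"tz":0.1205,"turn":0},
  {"tx":0,"ty":0,"tz":0.1205,"turn":0},
])

```text
t: 25.83
position: [507.4, 97.3, 29.5]
tcp_rot: [[0.998, 0.068, 0.002], [0.068, -0.998, -0.0], [0.002, 0.0, -1.0]]
force: [-0.1, 0.0, -1.3]
width: 47.2
finger_force: 15.0
```

Call:
carry_out([
  {"tx":0,"ty":0,"tz":0,"turn":0},
  {"tx":0,"ty":0,"tz":0,"turn":0},
  {"tx":0,"ty":0,"tz":0,"turn":0},
  {"tx":0,"ty":0,"tz":0,"turn":0},
  {"tx":0,"ty":0,"tz":0,"turn":0},
  {"tx":0,"ty":0,"tz":0,"turn":0},
  {"tx":0,"ty":0,"tz":0,"turn":0},
  {"tx":0,"ty":0,"tz":0,"turn":0},
], hand=0.08)

```text
t: 26.5
position: [506.3, 98.3, 28.7]
tcp_rot: [[0.998, 0.07, -0.0], [0.07, -0.998, -0.0], [-0.0, 0.0, -1.0]]
force: [0.0, 0.4, 0.3]
width: 80.3
finger_force: 0.0
```

Call:
carry_out([
  {"tx":0,"ty":0,"tz":-0.01,"turn":0},
  {"tx":0,"ty":0,"tz":-0.03,"turn":0},
  {"tx":0,"ty":0,"tz":-0.06,"turn":0},
  {"tx":0,"ty":0,"tz":-0.09,"turn":0},
  {"tx":0,"ty":0,"tz":-0.12,"turn":0},
  {"tx":0,"ty":0,"tz":-0.16,"turn":0},
  {"tx":-0.02,"ty":0,"tz":-0.2,"turn":0},
  {"tx":-0.04,"ty":0,"tz":-0.23,"turn":0},
  {"tx":-0.06,"ty":0,"tz":-0.23,"turn":0},
  {"tx":-0.06,"ty":0,"tz":-0.23,"turn":0},
  {"tx":-0.06,"ty":0,"tz":-0.23,"turn":0},
  {"tx":-0.06,"ty":0,"tz":-0.23,"turn":0},
])

```text
t: 27.5
position: [446.3, 94.0, 258.0]
tcp_rot: [[0.998, 0.069, -0.001], [0.069, -0.998, -0.0], [-0.001, 0.0, -1.0]]
force: [-0.5, -0.3, -0.5]
width: 80.1
finger_force: 0.0
```

```bash
python3 - <<'E'
from h import *
s=read_state();im=grab_frame('wrist');cv2.imwrite('pics/l9.png',im[:,:,::-1]);print(s['position'],s['t'],yaw(s),s['width'])
print(wrist_px([638.6,107,70],s),wrist_px([572.7,102.5,70],s),wrist_px([506.9,98.1,53],s),wrist_px([441,93.6,64],s))
E
```

```text
[446.3  94.  258. ] 27.5 93.9817367924777 80.11601612971332
[314.2  11.8] [314.1  67.8] [314.  125.7] [314.  182.9]
```

View pics/l9.png

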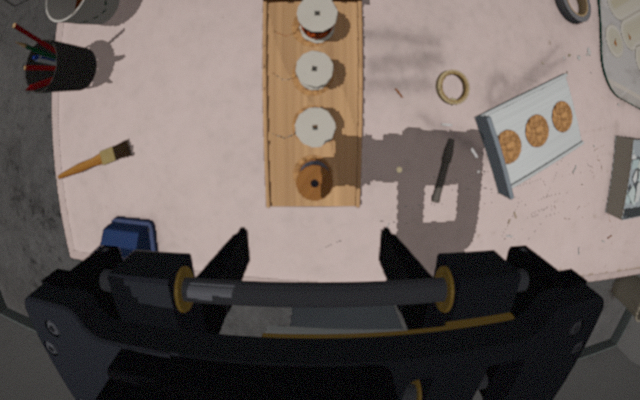

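All four spools stand upright, with holes at (317,13), (314,69), (315,128) and (314,183). Each is within 3 px (about 4 mm) of its pad, and the gripper is clear.

```bash
python3 -c "
from workcell import *
print(hand_in())"
```

```text
the job is handed in; nothing more can be done
None
```

The job is handed in at about 27.5 s: the old spool is on the front pad with blue, white and orange behind it in rack order, and the last picture showed each upright and within about 4 mm of its pad centre; the judge's verdict was not shown.

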